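# Hang the washed printing block on the drip stand

## Robot

A 6-joint arm with a two-finger parallel gripper is mounted at the origin on the work surface. World frame = base frame: x ahead of the robot, y to its left, z up, the work surface at z = 0. Lengths are in m, angles in rad, forces in N, time in s.
With the tool pointing down it reaches from about 0.35 to 0.8 m from the base axis. Payload 7.3 kg.
Tool frame: the origin (TCP) lies on the centre line of the jaws, within the pads' length; the fingertips stand 19 mm ahead of it and the grasp point (between the pads) is the TCP (env.finger_overhang is the distance from the TCP to the fingertips, in m); z points along the fingers, y is the line along which they close (so a half turn about z gives the same grasp; the last joint's range is limited). The gripper opens to 85 mm and grips with 20 to 120 N. Pads are 22 mm wide; open, the fingers measure 114 mm over their backs; the gripper's body (76 mm by 85 mm) begins 54 mm behind the grasp point. The pads swing forward as they close: fully open they stand 13 mm farther back than shut.
Start: joints at [-1.394, 0.342, 1.524, -0, 1.275, -0.146], TCP at [0.167, -0.498, 0.25] pointing down, gripper open.
Joint ranges: [-2.53, 2.53], [-0.77, 2.02], [0.04, 2.7], [-1, 4.14], [0.28, 2.66], [-3.11, 3.11]. Speed limits (rad/s): [2.57, 2.57, 3.14, 3.14, 3.14, 3.14].

## Interface

Orientations are given as a unit quaternion [x, y, z, w].
In Python, from station import env gives the robot as it stands.
- The arm moves only by the shell command python3 -m pendant 'ROWS' [FORCE]. ROWS is a JSON object of lists of equal length, an entry for each row: "gripper": the opening, from 0 (shut) to 1 (fully open); "offset": the shift along the world's x, y, z in cm, a list of three; "rot": the turn, a rotation vector about the world's x, y, z in degrees, a list of three. In form: {"gripper": [gripper, ...], "offset": [[dx, dy, dz], ...], "rot": [[wx, wy, wz], ...]}. A call has 1 to 20 rows; each row is the pose to reach, as a shift and turn from the pose commanded when the call began; what a row does not reach only later rows make up. A row lasts 1/8 s, in which the tool goes at most 62.5 mm and 10.7 degrees, less where a joint would pass 70% of its speed; a pose out of reach is approached as far as the arm can. A call with a gripper value outside its range is refused whole. The fingers move at their own pace and stop on an object; FORCE is the grip in N (left out, the last holds). Time passes only in rows, so rows that repeat a pose let the fingers close. It gives the time, the measured TCP pose, the force, the opening and the grip force at its end, in the units of the state.
- env.sense(): the state, without advancing time (a new reading comes with each control period).
- env.read_camera(name): name is "scene" or "top"; returns (picture, depth): 400x640x3 uint8, blue, green, red; 400x640 float32, m along the optical axis (not along the pixel's ray), 0 where there is no reading.
- env.camera_params(name): a dict with "fx", "fy", "cx", "cy" (pixels), "origin" and "orientation" of the camera in the world. Camera axes: x right, y up, looking along -z (the intrinsics and any distortion apply to the point x, -y, -z); pixel columns grow to the right and rows downward; lengths in m; the calibration is good to about 2 mm. A picture is of the moment at which its call begins. camera_params takes no time and is no camera call.
- env.sign_off(): hands the job in; it is judged then, once.
Trained networks look in the newest picture that a camera, given by its name, has taken for a name from the list of things; names that differ only in an ending like _2 or _b are one class to them, and where a whole thing is asked for, a point or a joint stands for the part that bears it (a point fixed in the world has none). Each returns a list of dicts, best first, with "conf" (0 to 1); they miss things now and then, are a little off and sometimes report something else, mostly with a low value. They report only what shows in the picture. A call takes as long as a camera call.
- env.masks_of(label, camera): "region" (400x640 bool, what is visible of it) and "rect" ([centre column, centre row, width, height] in pixels, round what is visible of it).
The state is a dict: "t": time; "q": joint angles; "qvel": joint speeds; "effort": joint torques, N m; "position": TCP position; "orientation": TCP orientation; "contact_force": force on the tool from outside, world axes, zero at the start; "wrist_torque": the same for the moment, N m; "opening": finger opening in m; "grasp_force": force on a finger pad.
Only numpy, scipy, OpenCV 4.12 (cv2) and the standard library are available. Lean on these libraries where they do the work, as an engineer would, in place of code of your own. Each camera call takes 0.05 s, during which the arm holds its last target. There are 200 camera calls.

## Task

Hang the big washed printing block up to dry: lift it off the felt board by its bar handle, rest the bar lightly on the horns of the drip stand's twin hook, slide it in sideways past both spring keepers and lower it gently to the bottom of both throats, then let go so that it hangs level and still with both keepers sprung shut. Feel for the hook rather than forcing or dropping the block on it, and leave everything else on the table as it is.

Things in the scene. Friction and masses are not known exactly. Their poses are not given: they have to be found in the camera images.
- block: The big washed border block: dark wood, 100 (x) x 180 (y) x 36 (z) mm, 0.5 to 0.8 kg, lying face down on the felt board. Origin: centre of its underside, z up. Two wooden cheeks on its back (34 mm in x, 16 mm thick, inner faces at y = +-70 mm, tops 109 mm above the underside) carry the bar handle. It hangs level from the bar; either way round will do.
- block_bar (a point): Middle of the block's bar handle: a round wooden bar, 14 mm diameter, along the block's y, 140 mm free between the cheeks, its axis 94 mm above the block's underside and 58 mm above the block's back. Axes as the block's.
- stand: Drip stand, fixed to the table. Origin on the table at its post's axis; z up, -x points out of the hook mouths. Tray x -195 to +30, y +-100 mm, rim 14 mm high. Post 28 mm thick, collar 38 mm up to 120 mm, then a 19 mm telescopic tube carrying the twin hook: two upright steel plates 8 mm thick at y = +46 and -46 mm. The block must never bear on the stand with over 25 N (bent hooks), nor be let fall on it.
- throat_low (a point): Fixed point midway between the two hook plates, 95 mm out (-x) from the post axis, 158 mm above the table: the middle of the throat floors at their LOWEST setting. The true floors are 0 to 22 mm higher (tube clamped where last left): NOT REPORTED, find them by feel or sight. Throat: slot 20 mm wide in x, steel to 8 mm under its floor; the seated bar's axis is 7 mm above the floor. Axes as the stand's.
- horn_low (a point): Likewise the middle of the horn tops at their LOWEST (168 mm above the table, 119 mm out from the post axis); truly 0 to 22 mm higher. The horns are the flat outer ends of the plates, 105 to 133 mm out, tops 10 mm above the throat floors, 18 mm deep: rest the bar on them, slide it in (stand's +x) over the throats till it meets their backs (85 mm out), then lower it. Axes as the stand's.
- jaw_low (a point): Likewise the middle between the two upper jaws' tips, on their undersides, at the LOWEST setting (194 mm above the table, 111 mm out from the post axis); truly 0 to 22 mm higher. The jaws roof the throats (85 to 111 mm out), underside 36 mm and top 46 mm above the throat floor, so the bar cannot come in from above. Nothing of the stand is higher than the jaw tops. Axes as the stand's.
- keeper_left (a joint): Angle of the brass spring keeper of the plate at the stand's y = +46 mm: a tongue 20 mm long hinged under the jaw tip, 107 mm out, 36 mm above the throat floor. 0 = hanging down, closed, tip 16 mm above the floor. The bar sliding in pushes it inwards against 1 to 2 N (about 1 rad with the bar under it, stop 1.35); it springs back to 0 when the bar drops to the bottom of the throat.
- keeper_right (a joint): The same for the plate at the stand's y = -46 mm.
- pad: Felt-topped board, 220 (x) x 240 (y) mm, 15 mm thick, fixed to the table, on which the block lies. Origin: centre of its underside.
- round_block: Bystander, leave it where it is: a small round printing block 54 mm across, 56 mm high, with a turned knob; lies on the same board as the big block. Origin: its underside, centre.
- small_block: Bystander, leave it where it is: a small 60 x 90 mm printing block with a solid rib grip, 58 mm high, lying in front of the robot. Origin: its underside, centre.
- brush: Bystander, leave it where it is: a hand brush, 170 mm long. Origin: its underside, mid-length.
- colour_jar: Bystander, leave it where it is: a closed amber glass jar, 72 mm across, 100 mm high. Origin: its underside, centre.
- steel_cup: Bystander, leave it where it is: an open steel cup, 72 mm across, 80 mm high. Origin: its underside, centre.
- squeegee: Bystander, leave it where it is: a wood and rubber squeegee, 190 mm long. Origin: its underside, centre.

How it is judged:
On the way, in this order (a step that is already met when the one before it is completed fails the run):
1. the block is lifted clear of the felt board (contact force between block and pad below 0.05 N and distance of block_bar from where it was at the start of the episode above 0.03 m and contact force between the fingers and block above 1 N), for 0.2 s.
2. the held bar rests lightly on a horn ((contact force between block and hook_c4 above 0.3 N or contact force between block and hook_c8 above 0.3 N) and contact force between the fingers and block above 1 N and x of block_bar in the frame of stand between -0.14 and -0.108 m), for 0.05 s.
3. the held bar is inside the mouth of both hooks, with both keepers pushed in (value of joint each of keeper_left, keeper_right above 0.5 rad and contact force between the fingers and block above 1 N and x of block_bar in the frame of stand between -0.108 and -0.085 m), for 0.1 s.
At the end, for the whole second after the job is handed in: The released block hangs level (0.12 rad) and still: its bar bears on both throat floors (over 0.5 N each), its middle 90 to 100 mm out from the post axis and within 22 mm of midway between the plates; both keepers are shut (under 0.2 rad) (contact force between block and hook_c3 above 0.5 N and contact force between block and hook_c7 above 0.5 N and x of block_bar in the frame of stand between -0.1 and -0.09 m and y of block_bar in the frame of stand between -0.022 and 0.022 m and value of joint each of keeper_left, keeper_right below 0.2 rad and angle between block's own z axis and vertical below 0.12 rad and linear speed of block below 0.03 m/s and angular speed of block below 0.3 rad/s and contact force between the fingers and block below 0.05 N); the robot touches nothing.
It fails at once if the block bears on the stand with more than 25 N (contact force between block and stand above 25 N).
It fails at once if the block is let fall (moves faster than 0.2 m/s out of the grip) (contact force between the fingers and block below 0.05 N and linear speed of block above 0.2 m/s).
It fails at once if the robot pushes on the stand with more than 10 N (contact force between any of the fingers, the arm and stand above 10 N).
It fails at once if a bystander is shifted by more than 20 mm (distance of any of round_block, small_block, brush, colour_jar, steel_cup, squeegee from where it was at the start of the episode above 0.02 m).
It also fails if it takes over 72 s, if anything falls off the work surface, if the arm or the gripper's body presses on something with over 40 N, if the wrist force passes 120 N, or if a joint passes its speed limit or range.

## Working session

There is one attempt and no reset: what is moved stays moved. The work goes in short steps, Python scripts to look and compute and a shell command to move; the robot and the scene stay as the last step left them, time stands still between calls to the robot, and variables do not carry over. Pictures are saved under pics/ and viewed, at most 10 in all, crops included, and the job is handed in when it is done.

```bash
mkdir -p pics; ls; cat > h.py <<'E'
import numpy as np, cv2
from scipy.spatial.transform import Rotation as R
from station import env
def cloud(name):
    im,d=env.read_camera(name); p=env.camera_params(name)
    v,u=np.mgrid[0:400,0:640]
    P=np.stack([(u-p['cx'])/p['fx']*d,-(v-p['cy'])/p['fy']*d,-d],-1)
    W=P@R.from_quat(p['orientation']).as_matrix().T+np.array(p['origin'])
    W[d==0]=np.nan
    return im,d,W
E
python3 - <<'E'
from h import *
for n in ['scene','top']:
    im,d,W=cloud(n); cv2.imwrite(f'pics/{n}0.png',im); p=env.camera_params(n);print(n,p)
    for l in ['block','stand','pad','block_bar','keeper_left','round_block']:
        for r in env.masks_of(l,n)[:2]:
            w=W[r['region']]; 
            print(l,round(r['conf'],2),np.round(r['rect']),np.round(np.nanmedian(w,0),3),np.round(np.nanpercentile(w,2,axis=0),3),np.round(np.nanpercentile(w,98,axis=0),3))
print(env.sense())
E
```

```text
pics
scene {'fx': 364.1933649944591, 'fy': 364.1933649944591, 'cx': 312.76830788791375, 'cy': 196.09570857462404, 'origin': array([1.15583328, 0.1020679 , 0.87542611]), 'orientation': array([0.22326765, 0.25866196, 0.70853587, 0.61743215])}
block 0.79 [223. 238.  74.  43.] [ 0.653 -0.215  0.051] [ 0.604 -0.296  0.018] [ 0.697 -0.128  0.122]
stand 0.74 [379. 233.  80.  94.] [0.627 0.2   0.006] [0.462 0.103 0.001] [0.698 0.304 0.218]
stand 0.16 [409. 173.  28.  38.] [0.366 0.282 0.078] [0.32  0.252 0.014] [0.379 0.315 0.103]
pad 0.86 [220. 264. 104.  72.] [ 0.74  -0.188  0.015] [ 0.603 -0.33   0.003] [ 0.806 -0.093  0.018]
block_bar 0.96 [223. 238.  79.  44.] [ 0.653 -0.214  0.051] [ 0.605 -0.296  0.018] [ 0.697 -0.127  0.122]
block_bar 0.21 [210. 278.  22.  23.] [ 0.768 -0.21   0.042] [ 0.738 -0.242  0.017] [ 0.786 -0.19   0.07 ]
keeper_left 0.5 [378. 234.  82.  96.] [0.625 0.2   0.006] [0.462 0.101 0.   ] [0.696 0.304 0.218]
top {'fx': 372.59755961913436, 'fy': 372.59755961913436, 'cx': 326.77549998371273, 'cy': 202.88324520612537, 'origin': array([ 0.48454794, -0.00823139,  1.055047
[... 779 characters left out ...]
 0.07 ]
{'t': 0.7, 'q': array([-1.39398963e+00,  3.42009075e-01,  1.52411874e+00,  2.06643479e-05,
        1.27537822e+00, -1.46017469e-01]), 'qvel': array([ 0.00104291, -0.00114199, -0.00177043, -0.00116784,  0.00024971,
        0.00057441]), 'effort': array([-2.58466134e-04, -4.33454990e+01, -2.46240485e+01, -1.48916993e-04,
        1.70235921e-04, -1.34744030e-05]), 'position': array([ 0.16657502, -0.49789   ,  0.25031024]), 'orientation': array([9.87001811e-01, 1.60709126e-01, 1.05502641e-05, 4.31527891e-05]), 'contact_force': array([-0.8453122 ,  0.70879649,  0.45443347]), 'wrist_torque': array([-0.01260789, -0.02271085, -0.01693644]), 'grasp_force': 0.0, 'opening': 0.08551860464483843}
```

```bash
python3 - <<'E'
import cv2
a=cv2.imread('pics/scene0.png');b=cv2.imread('pics/top0.png')
cv2.imwrite('pics/scene0c.png',cv2.resize(a[130:330,150:450],(780,520),interpolation=cv2.INTER_CUBIC))
cv2.imwrite('pics/top0c.png',cv2.resize(b[90:270,190:460],(780,520),interpolation=cv2.INTER_CUBIC))
E
```

```text
(no output)
```

View pics/scene0c.png

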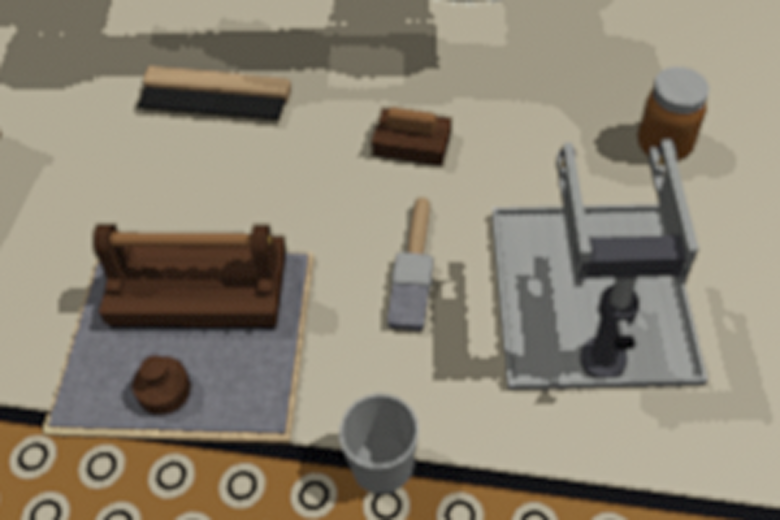

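View pics/top0c.png

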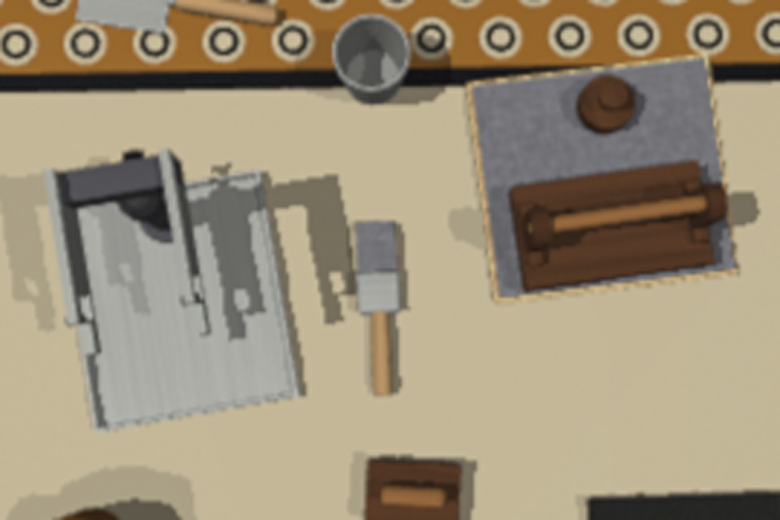

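```bash
python3 - <<'E'
from h import *
def fit(pts,name):
    r=cv2.minAreaRect((pts*1000).astype(np.float32)); print(name,r)
for n in ['top','scene']:
    im,d,W=cloud(n); x,y,z=W[...,0],W[...,1],W[...,2]
    B=(x>.56)&(x<.72)&(y>-.33)&(y<-.1)
    Z=(z>.095)&B                     # bar+cheek tops
    P=W[Z]; c=np.median(P[:,:2],0); fit(P[:,:2],n+' bar/cheeks')
    k=(z>.043)&(z<.06)&B; fit(W[k][:,:2],n+' back')
    print('back z',np.median(z[k]))
    S=(x>.4)&(x<.75)&(y>.05)&(y<.35)
    T=W[S&(z>.14)]; fit(T[:,:2],n+' hook'); print(len(T),np.percentile(T[:,2],[1,5,25,50,75,95,99]))
    if n=='top': print(np.round(T[np.argsort(T[:,1])][::4],3))
    tr=W[S&(z<.03)&(z>.0085)]; fit(tr[:,:2],n+' rim')
E
```

```text
top bar/cheeks ((640.6100463867188, -216.46185302734375), (33.667179107666016, 173.5091094970703), 7.45422887802124)
top back ((640.8077392578125, -215.9710693359375), (99.99982452392578, 179.74501037597656), 7.230289459228516)
back z 0.05013026960730782
top hook ((601.0244750976562, 204.87445068359375), (146.269287109375, 106.3848876953125), 9.416557312011719)
1452 [0.16215253 0.16856239 0.18650702 0.20308509 0.21423821 0.21710214
 0.21842993]
[[0.538 0.143 0.18 ]
 [0.541 0.144 0.162]
 [0.545 0.145 0.17 ]
 ...
 [0.647 0.262 0.216]
 [0.661 0.262 0.215]
 [0.653 0.264 0.216]]
top rim ((579.220947265625, 201.01412963867188), (225.61001586914062, 200.58514404296875), 9.396410942077637)
scene bar/cheeks ((639.8558349609375, -215.27735900878906), (35.99610137939453, 173.14022827148438), 7.788586139678955)
scene back ((642.0543212890625, -215.59548950195312), (99.68359375, 180.60284423828125), 8.236852645874023)
back z 0.05075147852417916
scene hook ((601.117919921875, 203.79566955566406), (148.22015380859375, 102.56158447265625), 9.93050479888916)
1518 [0.14876606 0.16601684 0.18483992 0.2030082  0.21066104 0.21830205
 0.21922496]
scene rim ((578.478759765625, 201.6343994140625), (227.07907104492188, 200.96168518066406), 9.343772888183594)
```

The scene view shows the block on the pad at lower left with its bar near crop (185,240), and the twin hook at upper right with its mouths away from the camera, towards the robot. The top view shows the bar from crop (540,225) to (715,203), and the hook horns near (90,345) and (205,330).

From the fits:
- Bar at about (0.640, -0.216, 0.109), yaw 7.5°.
- Stand yaw 9.4°, post at about (0.660, 0.215).
- Jaw tops at about 0.217, so the hook is about 13 mm above its lowest setting.

```bash
python3 -m pendant '{"gripper":[1,1,1,1,1,1,1,1,1,1,1,1],"offset":[[47.4,28.2,-3],[47.4,28.2,-3],[47.4,28.2,-3],[47.4,28.2,-3],[47.4,28.2,-3],[47.4,28.2,-3],[47.4,28.2,-3],[47.4,28.2,-3],[47.4,28.2,-3],[47.4,28.2,-3],[47.4,28.2,-3],[47.4,28.2,-3]],"rot":[[0,0,79],[0,0,79],[0,0,79],[0,0,79],[0,0,79],[0,0,79],[0,0,79],[0,0,79],[0,0,79],[0,0,79],[0,0,79],[0,0,79]]}' 50
python3 - <<'E'
from h import *
im,d,W=cloud('scene'); cv2.imwrite('pics/s1.png',cv2.resize(im[90:290,130:430],(780,520)))
s=env.sense(); print(s['q'],R.from_quat(s['orientation']).as_matrix()[:,1],s['contact_force'])
E
```

```text
t: 2.3
position: [0.6397, -0.2169, 0.2207]
orientation: [0.66, 0.751, -0.0, 0.0]
contact_force: [-0.1, -0.3, -0.5]
opening: 0.0852
grasp_force: 0.0
[-4.40279431e-01  6.47236583e-01  1.09718055e+00 -1.39760692e-04
  1.39669863e+00 -5.69341528e-01] [9.91679869e-01 1.28728126e-01 3.27447177e-04] [ 0.46123608 -0.38252724 -0.03733415]
```

View pics/s1.png

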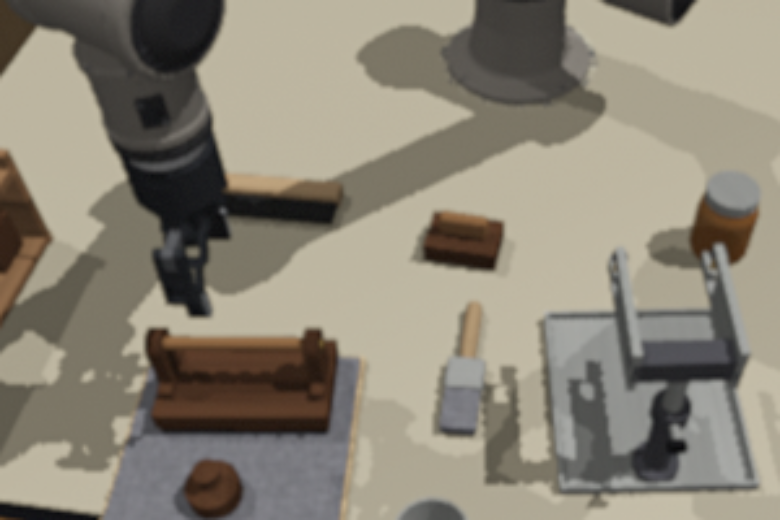

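The gripper, at crop (185,290), hangs open over the middle of the bar with its fingers astride the bar. I'll descend and grip.

```bash
python3 -m pendant '{"gripper":[1,1,1,1,1,0.4,0.2,0,0,0,0,0],"offset":[[0,0.1,-4],[0,0.1,-8],[0,0.1,-10],[0,0.1,-11.1],[0,0.1,-11.1],[0,0.1,-11.1],[0,0.1,-11.1],[0,0.1,-11.1],[0,0.1,-11.1],[0,0.1,-11.1],[0,0.1,-11.1],[0,0.1,-11.1]],"rot":[[0,0,0],[0,0,0],[0,0,0],[0,0,0],[0,0,0],[0,0,0],[0,0,0],[0,0,0],[0,0,0],[0,0,0],[0,0,0],[0,0,0]]}' 50
```

```text
t: 3.85
position: [0.6399, -0.215, 0.1096]
orientation: [0.659, 0.752, -0.0, -0.001]
contact_force: [-5.0, -0.9, 4.7]
opening: 0.0125
grasp_force: 48.7
```

```bash
python3 -m pendant '{"gripper":[0,0,0,0,0,0,0,0,0,0],"offset":[[0,0,0.5],[0,0,2],[0,0,4],[0,0,7],[0,0,10],[0,0,13],[0,0,14],[0,0,14],[0,0,14],[0,0,14]],"rot":[[0,0,0],[0,0,0],[0,0,0],[0,0,0],[0,0,0],[0,0,0],[0,0,0],[0,0,0],[0,0,0],[0,0,0]]}' 60
python3 - <<'E'
from h import *
im,d,W=cloud('scene'); cv2.imwrite('pics/s2.png',cv2.resize(im[90:290,130:430],(780,520)))
print(env.sense()['contact_force'],env.sense()['wrist_torque'])
E
```

```text
t: 5.1
position: [0.6402, -0.2147, 0.2477]
orientation: [0.659, 0.752, -0.0, -0.001]
contact_force: [0.3, -0.2, -7.0]
opening: 0.0125
grasp_force: 58.8
[-0.04492843  0.29782564 -6.91221842] [ 0.01937467 -0.08435752  0.00532241]
```

View pics/s2.png

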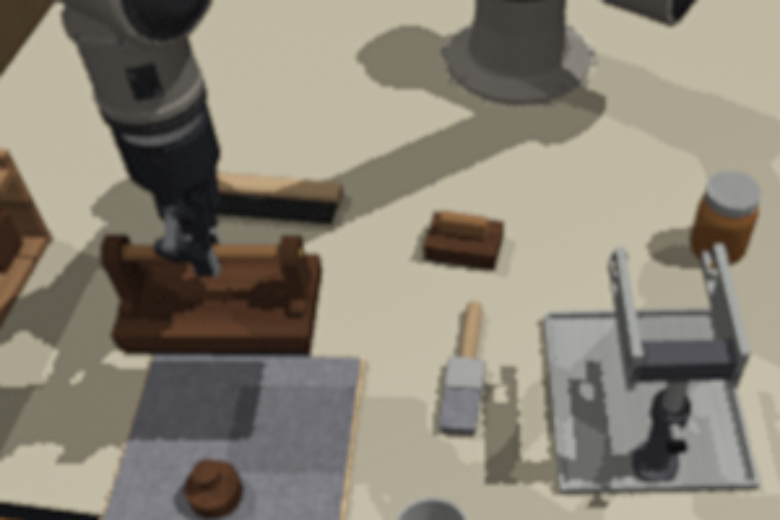

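```bash
python3 -m pendant '{"gripper":[0,0,0,0,0,0,0,0,0,0,0,0,0,0,0,0,0,0,0,0],"offset":[[-0.6,0.6,0],[-2,2,0],[-4,4,0],[-6.5,6.5,0],[-9,9,0],[-11.5,11.5,0],[-14,14,0],[-16,16.5,0],[-17.2,19,0],[-17.7,21.5,0],[-17.7,24,0],[-17.7,26.5,0],[-17.7,29,0],[-17.7,31.5,0],[-17.7,34,0],[-17.7,36.5,0],[-17.7,38.5,0],[-17.7,39.5,0],[-17.7,39.7,0],[-17.7,39.7,0]],"rot":[[0,0,0],[0,0,0.5],[0,0,0.5],[0,0,0.5],[0,0,1],[0,0,1],[0,0,1],[0,0,1],[0,0,1],[0,0,1.5],[0,0,1.5],[0,0,1.9],[0,0,1.9],[0,0,1.9],[0,0,1.9],[0,0,1.9],[0,0,1.9],[0,0,1.9],[0,0,1.9],[0,0,1.9]]}' 60
python3 -m pendant '{"gripper":[0,0,0,0,0,0,0,0],"offset":[[0,0,-0.5],[0,0,-1.5],[0,0,-2.5],[0,0,-3.5],[0,0,-4],[0,0,-4.2],[0,0,-4.2],[0,0,-4.2]],"rot":[[0,0,0],[0,0,0],[0,0,0],[0,0,0],[0,0,0],[0,0,0],[0,0,0],[0,0,0]]}' 60
python3 - <<'E'
from h import *
s=env.sense();print(s['contact_force'],s['wrist_torque'],R.from_quat(s['orientation']).as_matrix()[:,1])
im,d,W=cloud('scene'); cv2.imwrite('pics/s3.png',cv2.resize(im[120:280,290:490],(780,580)))
p=s['position']
a=np.deg2rad(9.4);o=np.array([.6604,.2148,0]);M=np.array([[np.cos(a),np.sin(a),0],[-np.sin(a),np.cos(a),0],[0,0,1]])
print('tcp in stand',M@(p-o))
for n in ['top','scene']:
    if n=='top': im,d,W=cloud(n)
    Q=(W-o)@M.T
    m=(Q[...,2]>.14)&(abs(Q[...,1])<.065)&(Q[...,0]>-.14)&(Q[...,0]<.02)
    T=Q[m]
    for lo,hi in ((-.065,-.03),(.03,.065)):
        t=T[(T[:,1]>lo)&(T[:,1]<hi)]
        print(n,len(t),'y',np.percentile(t[:,1],[5,50,95]).round(4),'xmin',np.percentile(t[:,0],[0,2,5]).round(4))
        for x0,x1 in ((-.133,-.115),(-.108,-.09),(-.08,-.03)):
            k=t[(t[:,0]>x0)&(t[:,0]<x1),2]; print('  ',x0,len(k),np.percentile(k,[50,75,95]).round(4) if len(k) else '')
E
```

```text
t: 7.65
position: [0.4635, 0.1816, 0.2493]
orientation: [0.647, 0.763, -0.0, 0.0]
contact_force: [0.4, -0.8, -8.0]
opening: 0.012
grasp_force: 58.8
t: 8.65
position: [0.4638, 0.1822, 0.2077]
orientation: [0.647, 0.763, 0.0, 0.0]
contact_force: [-0.7, 0.1, -7.0]
opening: 0.0118
grasp_force: 58.7
[-0.70803998  0.09694067 -6.99168256] [ 0.06596886 -0.02752708  0.01023901] [9.86566658e-01 1.63356791e-01 8.87456974e-04]
tcp in stand [-1.99316983e-01 -5.32418668e-05  2.07674242e-01]
top 498 y [-0.0507 -0.0485 -0.0341] xmin [-0.1332 -0.1293 -0.1209]
   -0.133 36 [0.1794 0.1808 0.1818]
   -0.108 57 [0.2137 0.2163 0.2178]
   -0.08 157 [0.2138 0.216  0.2179]
top 544 y [0.0348 0.042  0.0486] xmin [-0.1146 -0.1109 -0.1076]
   -0.133 0 
   -0.108 70 [0.2111 0.2159 0.2174]
   -0.08 205 [0.2047 0.2157 0.2174]
scene 498 y [-0.0507 -0.0485 -0.0341] xmin [-0.1332 -0.1293 -0.1209]
   -0.133 36 [0.1794 0.1808 0.1818]
   -0.108 57 [0.2137 0.2163 0.2178]
   -0.08 157 [0.2138 0.216  0.2179]
scene 544 y [0.0348 0.042  0.0486] xmin [-0.1146 -0.1109 -0.1076]
   -0.133 0 
   -0.108 70 [0.2111 0.2159 0.2174]
   -0.08 205 [0.2047 0.2157 0.2174]
```

View pics/s3.png

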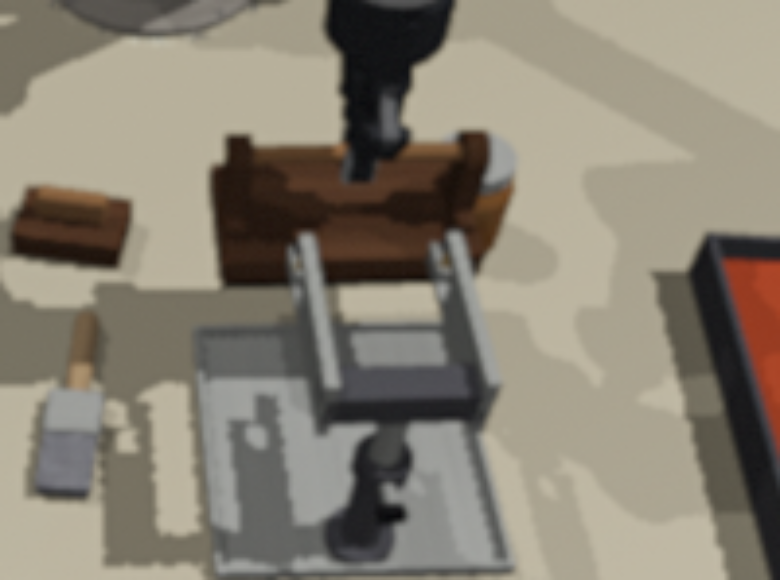

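The block hangs level in front of the hooks: cheeks near crop (238,150) and (475,155), plate tips near (300,240) and (455,235), centred between them. Horn tops measure about 0.181. I'll move over the horns and lower to just above contact.

```bash
python3 -m pendant '{"gripper":[0,0,0,0,0,0,0,0,0,0,0,0,0],"offset":[[0.5,0.08,0],[1.5,0.25,0],[3,0.5,0],[4.5,0.75,0],[6,1,0],[7,1.16,0],[7.5,1.24,0],[7.5,1.24,0],[7.5,1.24,-0.5],[7.5,1.24,-1],[7.5,1.24,-1.4],[7.5,1.24,-1.4],[7.5,1.24,-1.4]],"rot":[[0,0,0],[0,0,0],[0,0,0],[0,0,0],[0,0,0],[0,0,0],[0,0,0],[0,0,0],[0,0,0],[0,0,0],[0,0,0],[0,0,0],[0,0,0]]}' 60
python3 -m pendant '{"gripper":[0,0,0],"offset":[[0,0,-0.1],[0,0,-0.2],[0,0,-0.2]],"rot":[[0,0,0],[0,0,0],[0,0,0]]}' 60
python3 -m pendant '{"gripper":[0,0,0],"offset":[[0,0,-0.1],[0,0,-0.1],[0,0,-0.1]],"rot":[[0,0,0],[0,0,0],[0,0,0]]}' 60
```

```text
t: 10.38
position: [0.5386, 0.1945, 0.1934]
orientation: [0.647, 0.763, 0.0, 0.0]
contact_force: [-0.6, 0.5, -7.8]
opening: 0.0118
grasp_force: 58.8
t: 10.75
position: [0.5385, 0.1945, 0.1912]
orientation: [0.647, 0.763, -0.0, -0.0]
contact_force: [-0.1, -0.4, -7.8]
opening: 0.0123
grasp_force: 58.8
t: 11.12
position: [0.5386, 0.1945, 0.1903]
orientation: [0.647, 0.763, 0.0, 0.0]
contact_force: [-0.2, 0.3, -8.0]
opening: 0.0117
grasp_force: 58.8
```

```bash
for i in 1 2 3; do python3 -m pendant '{"gripper":[0,0,0],"offset":[[0,0,-0.1],[0,0,-0.1],[0,0,-0.1]],"rot":[[0,0,0],[0,0,0],[0,0,0]]}' 60 | grep -E "pos|contact"; done
```

```text
position: [0.5386, 0.1945, 0.1893]
contact_force: [-0.1, -0.0, -7.4]
position: [0.5386, 0.1945, 0.1883]
contact_force: [-0.9, 0.6, -7.2]
position: [0.5387, 0.1946, 0.188]
contact_force: [-3.0, -0.3, 0.6]
```

Contact with the horn at TCP z 0.188, about 8 N. I'll ease off to a light touch and slide in.

```bash
python3 -m pendant '{"gripper":[0,0,0],"offset":[[0,0,0.05],[0,0,0.05],[0,0,0.05]],"rot":[[0,0,0],[0,0,0],[0,0,0]]}' 60 | grep -E "pos|contact"
python3 -m pendant '{"gripper":[0,0,0,0,0,0],"offset":[[0.2,0.03,0.05],[0.5,0.08,0.05],[0.8,0.13,0.05],[1.1,0.18,0.05],[1.1,0.18,0.05],[1.1,0.18,0.05]],"rot":[[0,0,0],[0,0,0],[0,0,0],[0,0,0],[0,0,0],[0,0,0]]}' 60
python3 -m pendant '{"gripper":[0,0,0,0,0,0,0],"offset":[[0.3,0.05,0],[0.6,0.1,0],[0.9,0.15,0],[1.2,0.2,0],[1.5,0.25,0],[1.5,0.25,0],[1.5,0.25,0]],"rot":[[0,0,0],[0,0,0],[0,0,0],[0,0,0],[0,0,0],[0,0,0],[0,0,0]]}' 60
```

```text
position: [0.5386, 0.1945, 0.188]
contact_force: [-2.3, 0.1, -0.2]
t: 13.38
position: [0.5494, 0.1963, 0.188]
orientation: [0.647, 0.763, -0.0, -0.0]
contact_force: [-3.4, -0.1, -3.1]
opening: 0.0122
grasp_force: 59.4
t: 14.25
position: [0.565, 0.1988, 0.1879]
orientation: [0.647, 0.763, 0.0, 0.0]
contact_force: [1.4, 0.5, -12.9]
opening: 0.0123
grasp_force: 58.4
```

Bar inside at x ≈ -96.7 mm in the stand frame, with the keepers pressing on it. Nudge in, then lower carefully.

```bash
python3 - <<'E'
from h import *
s=env.sense();print(s['contact_force'],s['wrist_torque'])
im,d,W=cloud('top'); cv2.imwrite('pics/t4.png',cv2.resize(im[110:250,180:340],(686,600)))
E
python3 -m pendant '{"gripper":[0,0],"offset":[[0.15,0.02,0],[0.15,0.02,0]],"rot":[[0,0,0],[0,0,0]]}' 60| grep -E "pos|contact"
python3 -m pendant '{"gripper":[0,0,0,0],"offset":[[0,0,-0.1],[0,0,-0.2],[0,0,-0.2],[0,0,-0.2]],"rot":[[0,0,0],[0,0,0],[0,0,0],[0,0,0]]}' 60| grep -E "pos|contact"
```

```text
[  1.37156576   0.50353898 -12.86128369] [ 0.04002579 -0.14979704  0.04041868]
position: [0.566, 0.199, 0.1884]
contact_force: [-2.3, -0.8, -10.7]
position: [0.5661, 0.199, 0.1863]
contact_force: [-1.8, -0.8, -9.4]
```

View pics/t4.png

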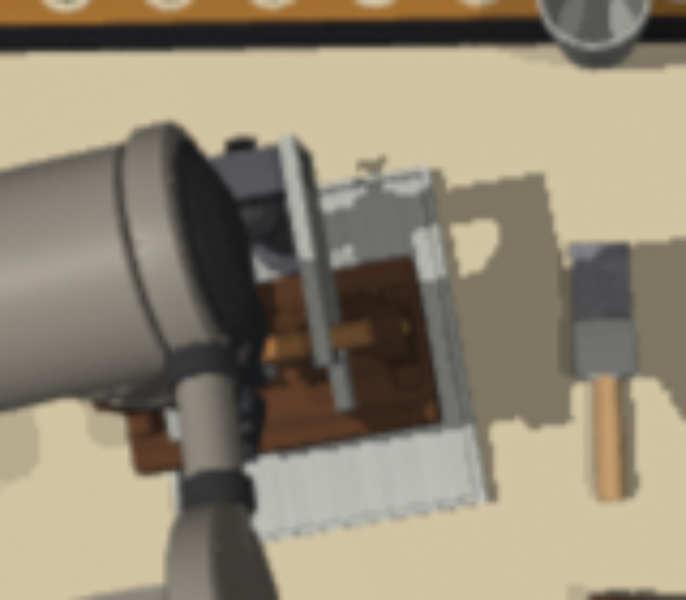

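The top view shows the bar under the right jaw near (320,335), with the block level beneath it. It lowers freely below horn height, so it is in the throat.

```bash
python3 -m pendant '{"gripper":[0,0,0,0,0],"offset":[[0,0,-0.1],[0,0,-0.2],[0,0,-0.3],[0,0,-0.4],[0,0,-0.4]],"rot":[[0,0,0],[0,0,0],[0,0,0],[0,0,0],[0,0,0]]}' 60| grep -E "pos|contact"
for i in 1 2 3; do python3 -m pendant '{"gripper":[0,0,0],"offset":[[0,0,-0.1],[0,0,-0.1],[0,0,-0.1]],"rot":[[0,0,0],[0,0,0],[0,0,0]]}' 60 | grep -E "pos|contact"; done
```

```text
position: [0.5663, 0.199, 0.1826]
contact_force: [1.3, 0.2, -7.9]
position: [0.5661, 0.199, 0.1813]
contact_force: [0.1, 0.8, -6.8]
position: [0.5661, 0.199, 0.1803]
contact_force: [-0.2, 0.3, -6.5]
position: [0.5661, 0.199, 0.1793]
contact_force: [0.2, 0.4, -8.2]
```

```bash
for i in 1 2 ; do python3 -m pendant '{"gripper":[0,0,0],"offset":[[0,0,-0.1],[0,0,-0.1],[0,0,-0.1]],"rot":[[0,0,0],[0,0,0],[0,0,0]]}' 60 | grep -E "pos|contact"; done
python3 -c "
from h import *
s=env.sense();print(s['contact_force'],s['wrist_torque'])"
```

```text
position: [0.5661, 0.199, 0.1783]
contact_force: [-0.1, 0.3, -7.0]
position: [0.5662, 0.199, 0.178]
contact_force: [-3.0, -0.8, 0.8]
[-3.01604726 -0.78104553  0.84340999] [-0.1253097   0.38052803 -0.02176613]
```

Seated on the floor at 0.178, exactly 10 mm below the horns. I'll soften the grip and open.

```bash
python3 -m pendant '{"gripper":[0,0,0.16,0.18,0.2,0.23,0.27,0.32,0.4,0.5,0.5,0.5,0.5],"offset":[[0,0,0],[0,0,0],[0,0,0],[0,0,0],[0,0,0],[0,0,0],[0,0,0],[0,0,0],[0,0,0],[0,0,0],[0,0,0],[0,0,0],[0,0,0]],"rot":[[0,0,0],[0,0,0],[0,0,0],[0,0,0],[0,0,0],[0,0,0],[0,0,0],[0,0,0],[0,0,0],[0,0,0],[0,0,0],[0,0,0],[0,0,0]]}' 20
python3 - <<'E'
from h import *
im,d,W=cloud('scene'); cv2.imwrite('pics/s5.png',cv2.resize(im[120:280,290:490],(780,580)))
E
```

```text
t: 19.18
position: [0.5661, 0.199, 0.1773]
orientation: [0.647, 0.763, 0.0, 0.0]
contact_force: [-0.0, -0.5, -0.3]
opening: 0.043
grasp_force: 0.0
```

View pics/s5.png

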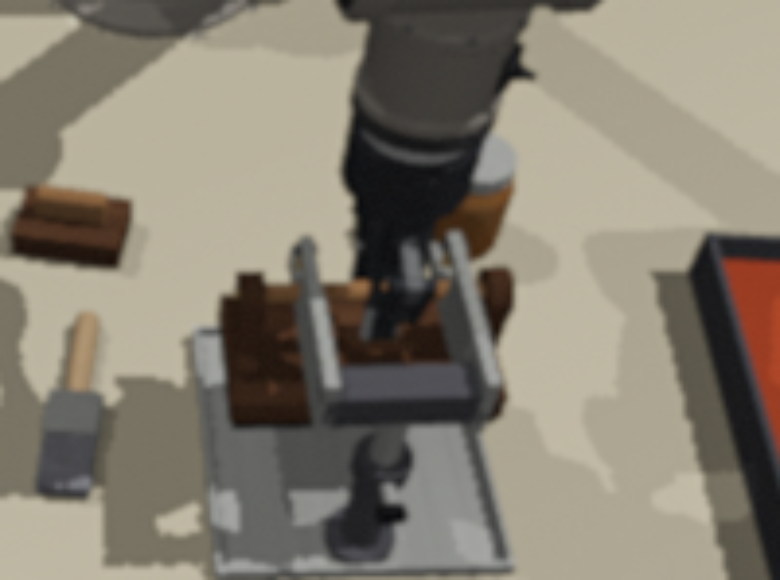

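The block hangs from both plates, with the bar along row ~285 and the cheeks at (250,290) and (495,290). The fingers are open and clear of the bar near (390,300). I'll withdraw straight up.

```bash
python3 -m pendant '{"gripper":[0.5,0.5,0.5,0.5,0.5,0.5,0.5,0.5,0.5,0.5,0.5,0.5],"offset":[[0,0,0.3],[0,0,1],[0,0,2],[0,0,3.5],[0,0,5.5],[0,0,8],[0,0,11],[0,0,14],[-3,0,16],[-7,-4,16],[-10,-9,16],[-10,-9,16]],"rot":[[0,0,0],[0,0,0],[0,0,0],[0,0,0],[0,0,0],[0,0,0],[0,0,0],[0,0,0],[0,0,0],[0,0,0],[0,0,0],[0,0,0]]}' 20
python3 -m pendant '{"gripper":[0.5,0.5,0.5,0.5,0.5,0.5,0.5,0.5],"offset":[[0,-4,0],[0,-9,0],[0,-14,0],[0,-19,0],[0,-22,0],[0,-22,0],[0,-22,0],[0,-22,0]],"rot":[[0,0,0],[0,0,0],[0,0,0],[0,0,0],[0,0,0],[0,0,0],[0,0,0],[0,0,0]]}' 20
python3 - <<'E'
from h import *
im,d,W=cloud('scene'); a=cv2.resize(im[120:280,290:490],(780,580)); cv2.imwrite('pics/s6.png',a)
im,d,W=cloud('top')
a=np.deg2rad(9.4);o=np.array([.6604,.2148,0]);M=np.array([[np.cos(a),np.sin(a),0],[-np.sin(a),np.cos(a),0],[0,0,1]])
Q=(W-o)@M.T
k=(abs(Q[...,1])<.035)&(Q[...,0]>-.125)&(Q[...,0]<-.06)&(Q[...,2]>.16)
print('bar',k.sum(),np.median(Q[k],0))
k=(abs(Q[...,1])>.055)&(abs(Q[...,1])<.11)&(Q[...,0]>-.15)&(Q[...,0]<-.04)&(Q[...,2]>.1)&(Q[...,2]<.14)
A=np.c_[Q[k][:,:2],np.ones(k.sum())]; print('back slope',np.linalg.lstsq(A,Q[k][:,2],rcond=None)[0])
k=(Q[...,2]>.182)&(abs(Q[...,1])>.058)&(abs(Q[...,1])<.11)&(Q[...,0]<-.05)
for s in (1,-1): t=Q[k&(Q[...,1]*s>0)];print('cheek',len(t),np.median(t,0))
E
```

```text
t: 20.72
position: [0.4644, 0.1069, 0.3391]
orientation: [0.648, 0.762, 0.0, 0.001]
contact_force: [-0.8, -0.4, 0.6]
opening: 0.0424
grasp_force: 0.0
t: 21.72
position: [0.4663, -0.1099, 0.3376]
orientation: [0.646, 0.763, 0.0, 0.0]
contact_force: [-0.3, -0.0, 0.4]
opening: 0.0425
grasp_force: 0.0
bar 176 [-9.44748199e-02 -7.78201505e-05  1.82699007e-01]
back slope [0.01681323 0.01226315 0.12223971]
cheek 333 [-0.50936865  0.07027305  0.23612252]
cheek 116 [-0.09495882 -0.07867487  0.18810755]
```

View pics/s6.png

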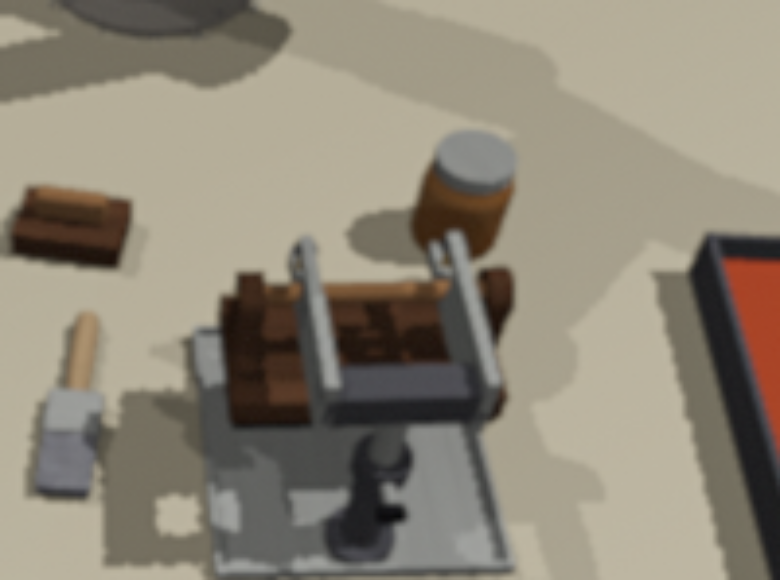

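The block hangs level in both hooks, with the bar along row ~288 between plates at (310,290) and (455,290). It sits at x ≈ -94.5 mm, y ≈ 0, tilt under 0.02 rad, and the arm is clear. I'll let it settle briefly and hand in.

```bash
python3 -m pendant '{"gripper":[0.5,0.5,0.5,0.5,0.5,0.5,0.5,0.5],"offset":[[0,0,0],[0,0,0],[0,0,0],[0,0,0],[0,0,0],[0,0,0],[0,0,0],[0,0,0]],"rot":[[0,0,0],[0,0,0],[0,0,0],[0,0,0],[0,0,0],[0,0,0],[0,0,0],[0,0,0]]}' 20 | head -2
python3 -c "
from station import env
print(env.sign_off())"
```

```text
t: 22.82
position: [0.4661, -0.111, 0.3373]
the job is handed in; nothing more can be done
None
```

I hung the block level in both hook throats, released it and handed the job in at about 23 s; I did not measure the keeper angles, and the sign-off returned no verdict.

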